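# Unload cured circuit boards from a plunger-locked sled

## Task

The boards under the amber curing hood are ready: pull up the sled's spring plunger, slide the sled out past the middle hole to the last hole and let the plunger drop in to lock it. Then use the lifter, slid in under each board, to carry every board gently to the cooling rack and leave it lying flat across the ribs there; never touch a board with the gripper or drop one. Finally slide the empty sled home under the hood, lock it in its first hole with the plunger, and leave the lifter standing on its mat and the other things on the bench where they are.

Things in the scene. Friction and masses are not known exactly. Their poses are not given: they have to be found in the camera images.
- station: fixed curing station: base plate, a 30 mm square aluminium tube along its y (top 36 mm up), and an amber hood over y +30 to +238 mm, x within 98 mm, top at 186 mm, open only towards -y. Origin: underside, on the tube's line. Three 11 mm locking holes in the tube's top at y = -45 (home), -155 (middle), -265 mm (last, for unloading). Yaw varies by 0.1 rad
- sled (a joint): travel in m of the sled along the tube, towards the station's -y: 0 with the plunger in the home hole (as at the start), 0.110 middle hole, 0.220 last hole; stops at -0.008 and 0.228. A hole gives 1.5 mm of play. It slides with 1 to 4 N and stays where it is left
- plunger (a joint): lift in m of the plunger's pin: 0 fully down in a hole (about 5 N of spring), about 0.009 riding on the tube between holes, stop at 0.018 (about 9 N). The pin blocks the sled unless lifted about 9 mm; the spring drives it down when let go
- knob (a point): centre of the plunger's upright round black knob, 24 to 28 mm across, from 15 mm below to 14 mm above this point, on the sled's -y end beyond the ribs; 91 mm above the bench when down. An 18 mm brass barrel ends 24 mm below it. Pulled up it lifts the pin; moved sideways while raised it takes the sled along. With the sled home the hood is 75 mm to its +y side
- sled_top (a point): middle of the sled at its rib tops (70 mm above the bench), axes as the station's. Sled 74 mm deep (x), 192 mm long (y); four ribs along x, 18 mm wide, at y = -87, -29, +29, +87 mm; the three bays between (middles at y = -58, 0, +58) are 40 mm wide, open at both ends, floor 26 mm below the rib tops. A board bridges a bay
- rack: fixed cooling rack: base plate 100 x 200 x 5 mm, four steel ribs along its x, 74 mm long, 18 mm wide, at y = -87, -29, +29, +87 mm, tops 50 mm above the bench; bays as on the sled (middles at y = -58, 0, +58, 40 mm wide, 45 mm deep), open at both ends. Origin: underside, centre. Its -x side faces the robot; yaw varies from -0.4 to 0
- board1_center (a point): green circuit board 60 (x) x 50 (y) x 4 mm, 45 g, parts on top up to 10 mm tall (white connector near its +x edge); the point is mid-board, 2 mm above its underside, z up. 2 or 3 are present; an absent one reads None. At the start it bridges a bay of the sled, centred within 4 mm and 0.06 rad; its coating is wet, so the gripper must not touch it
- board2_center (a point): green circuit board 60 (x) x 50 (y) x 4 mm, 45 g, parts on top up to 10 mm tall (white connector near its +x edge); the point is mid-board, 2 mm above its underside, z up. 2 or 3 are present; an absent one reads None. At the start it bridges a bay of the sled, centred within 4 mm and 0.06 rad; its coating is wet, so the gripper must not touch it
- board3_center (a point): green circuit board 60 (x) x 50 (y) x 4 mm, 45 g, parts on top up to 10 mm tall (white connector near its +x edge); the point is mid-board, 2 mm above its underside, z up. 2 or 3 are present; an absent one reads None. At the start it bridges a bay of the sled, centred within 4 mm and 0.06 rad; its coating is wet, so the gripper must not touch it
- lifter_grip (a point): centre of the lifter's wooden handle, 46 (x) x 14 (y) x 42 mm (z), on a 3 mm steel plate: under the handle a heel 60 mm wide (45 mm behind to 12 mm ahead of this point), then a blade 26 mm wide to the tip 96 mm ahead (+x), free of handle and neck from 22 mm on. Plate underside 49 mm below this point. 160 g, stands by itself; starts within 15 mm and 0.35 rad of the mat's middle and x axis
- mat: a black rubber mat fixed to the bench, 180 (x) x 130 (y) x 3 mm; origin at the centre of its underside
- meter: handheld multimeter, 130 x 70 x 32 mm; a bystander standing or lying on the bench, origin at the centre of its underside
- phone: flat black phone, 145 x 70 x 9 mm; a bystander standing or lying on the bench, origin at the centre of its underside
- spool: metal spool, 56 mm across, 35 mm tall; a bystander standing or lying on the bench, origin at the centre of its underside
- cup: white cup, 72 mm across, 80 mm tall; a bystander standing or lying on the bench, origin at the centre of its underside
- probe: pen-like test probe, 108 mm long; a bystander standing or lying on the bench, origin at the centre of its underside
- jar: small clear jar, 48 mm across, 60 mm tall; a bystander standing or lying on the bench, origin at the centre of its underside
Things that resemble listed ones, but are neither listed nor needed, are in the scene too. What is shaped like the part that bears lifter_grip but red or yellow is not meant.

How it is judged:
On the way, in this order (a step that is already met when the one before it is completed fails the run):
1. the sled is locked in the last hole: pin down, knob let go (value of joint sled between 0.215 and 0.225 m and value of joint plunger below 0.003 m and contact force between the fingers and plunger below 0.2 N), for 0.3 s.
2. every board lies flat across the ribs of the cooling rack, off the lifter (x of board1_center in the frame of rack between -0.02 and 0.02 m and y of board1_center in the frame of rack between -0.085 and 0.085 m and z of board1_center in the frame of rack between 0.049 and 0.056 m and angle between each of board1_center, board2_center, board3_center's own z axis and vertical below 0.08 rad and contact force between lifter and board1 below 0.1 N and x of board2_center in the frame of rack between -0.02 and 0.02 m and y of board2_center in the frame of rack between -0.085 and 0.085 m and z of board2_center in the frame of rack between 0.049 and 0.056 m and contact force between lifter and board2 below 0.1 N and x of board3_center in the frame of rack between -0.02 and 0.02 m and y of board3_center in the frame of rack between -0.085 and 0.085 m and z of board3_center in the frame of rack between 0.049 and 0.056 m and contact force between lifter and board3 below 0.1 N), for 0.3 s.
3. the sled is locked home: pin down in the first hole, knob let go (value of joint sled between -0.005 and 0.005 m and value of joint plunger below 0.003 m and contact force between the fingers and plunger below 0.2 N), for 0.3 s.
At the end, for the whole second after the job is handed in: Every board lies flat and at rest across two rack ribs, its middle within 20 mm of the rack's middle in x and 85 mm in y, off the lifter; the sled is within 5 mm of home, pin down (under 3 mm), knob released; the lifter stands at rest on the mat, handle centre 10 mm or more inside its edges (all of step 2 and all of step 3 and linear speed of each of board1, board2, board3, lifter below 0.02 m/s and x of lifter_grip in the frame of mat between -0.075 and 0.075 m and y of lifter_grip in the frame of mat between -0.055 and 0.055 m and z of lifter_grip in the frame of mat between 0.047 and 0.057 m and angle between lifter_grip's own z axis and vertical below 0.08 rad); the robot touches nothing.
It fails at once if the gripper touches a board (contact force between the fingers and board1 above 0.3 N or contact force between the fingers and board2 above 0.3 N or contact force between the fingers and board3 above 0.3 N).
It fails at once if a board is dropped or flung (faster than 0.7 m/s) (linear speed of any of board1, board2, board3 above 0.7 m/s).
It fails at once if a bystander is moved more than 30 mm (distance of any of meter, phone, spool, cup, probe, jar from where it was at the start of the episode above 0.03 m).
Of board1, board2, board3 only 2 to 3 are there at a start; the rules pass over those that are not, and their reading is None.
At some moment in a run one of lifter may be knocked a few centimetres aside while the robot is not near it.
It also fails if it takes over 208 s, if anything falls off the work surface, if the arm or the gripper's body presses on something with over 40 N, if the wrist force passes 120 N, or if a joint passes its speed limit or range.

## Robot

A 6-joint arm with a two-finger parallel gripper is mounted at the origin on the work surface. World frame = base frame: x ahead of the robot, y to its left, z up, the work surface at z = 0. Lengths are in m, angles in rad, forces in N, time in s.
With the tool pointing down it reaches from about 0.35 to 0.95 m from the base axis. Payload 17.4 kg.
Tool frame: the origin (TCP) lies at the very end of the fingers, on their centre line; the grasp point (between the pads) lies 19 mm behind it (manip.pinch_z is the z of the grasp point in the tool frame, in m); z points along the fingers, y is the line along which they close (so a half turn about z gives the same grasp; the last joint's range is limited). The gripper opens to 93 mm and grips with 3 to 60 N. Pads are 15 mm wide; open, the fingers measure 128 mm over their backs; the gripper's body (75 mm by 188 mm) begins 65 mm behind the grasp point.
Start: joints at [-0.038, 0.116, 1.442, -0, 1.584, -0.038], TCP at [0.675, -0, 0.191] pointing down, gripper open.
Joint ranges: [-2.83, 2.83], [-0.83, 2.19], [0.07, 2.5], [-1.14, 4.28], [0.01, 3], [-2.97, 2.97]. Speed limits (rad/s): [1.89, 1.89, 2.22, 3.14, 3.14, 3.14].

## Interface

Orientations are given as a rotation vector (axis times angle).
In Python, from bench import manip gives the robot as it stands.
- The arm moves only by the tool servo_tool, never from a script. Its argument "moves" is one flat list of numbers, 4 for each row, row after row: the shift along the world's x, y, z in mm, then the turn about the world's z in degrees. In form: [x, y, z, spin, x, y, z, spin, ...]. A call has 1 to 12 rows; each row is the pose to reach, as a shift and turn from the pose commanded when the call began; what a row does not reach only later rows make up. A row lasts 1/12 s, in which the tool goes at most 41.7 mm and 7.16 degrees, less where a joint would pass 70% of its speed; a pose out of reach is approached as far as the arm can. A call with a gripper value outside its range is refused whole. "hand" is the opening in per cent of the stroke, from 0 (shut) to 100 (fully open), set as the call begins (left out, the last holds). The fingers move at their own pace and stop on an object; "force" is the grip in N (left out, the last holds). Time passes only in rows, so rows that repeat a pose let the fingers close. It gives the time, the measured TCP pose, the force, the opening and the grip force at its end, in the units of the state.
- manip.get_obs(): the state, without advancing time (a new reading comes with each control period).
- manip.camera(name): name is "scene" or "side" or "wrist"; returns the picture (400x640x3 uint8, red, green, blue); there is no depth.
- manip.camera_info(name): a dict with "vertical_fov" (degrees; the focal length in pixels is half the picture's height over the tangent of half this angle, whatever the lens; pixels are square), "cx", "cy" (the principal point, pixels), "dist_coeffs" ([k1, k2, p1, p2, k3] as OpenCV has them; the pictures are not rectified), "view" (4x4, takes a point from world to camera coordinates). Camera axes: x right, y up, looking along -z (the intrinsics and any distortion apply to the point x, -y, -z); pixel columns grow to the right and rows downward; lengths in m; the calibration is good to about 2 mm. A picture is of the moment at which its call begins: read the wrist's pose just before it. camera_info takes no time and is no camera call; for the wrist camera it gives the pose at the moment of the call.
- manip.job_done(): hands the job in; it is judged then, once.
The state is a dict: "clock": time; "joint_positions": joint angles; "qvel": joint speeds; "tau": joint torques, N m; "eef_pos": TCP position; "tool_rot": TCP orientation; "ft_force": force on the tool from outside, world axes, zero at the start; "torque": the same for the moment, N m; "finger_gap": finger opening in m; "gripper_force": force on a finger pad.
Only numpy, scipy, OpenCV 4.12 (cv2) and the standard library are available. Lean on these libraries where they do the work, as an engineer would, in place of code of your own. Each camera call takes 0.05 s, during which the arm holds its last target. There are 200 camera calls.

## Working session

There is one attempt and no reset: what is moved stays moved. The work goes in short steps, Python scripts to look and compute and a tool call to move; the robot and the scene stay as the last step left them, time stands still between calls to the robot, and variables do not carry over. Pictures are saved under pics/ and viewed, at most 14 in all, crops included, and the job is handed in when it is done.

Besides the shell and the picture viewer there is one more tool, called after "Emit:" by a JSON object that holds its "fn" and its "kwargs", one argument or row to a line. servo_tool: Moves the arm, as the interface text tells. Its arguments: {"type":"object","properties":{"moves":{"type":"array","items":{"type":"number"}},"hand":{"type":"number"},"force":{"type":"number"}},"required":["moves"]}

```bash
mkdir -p pics; cat > h.py <<'E'
import numpy as np, cv2
from bench import manip
def snap(n,f):
    info=manip.camera_info(n); im=np.asarray(manip.camera(n)); cv2.imwrite('pics/'+f,im[:,:,::-1]); np.save('pics/'+f+'.npy',np.array(info['view'])); return im,info
def K(i):
    f=200/np.tan(np.radians(i['vertical_fov'])/2); return np.array([[f,0,i['cx']],[0,f,i['cy']],[0,0,1.]])
def proj(P,i,V=None):
    V=np.array(i['view'] if V is None else V); p=V[:3,:3]@np.array(P,float).T+V[:3,3:4]
    p=(p*np.array([[1],[-1],[-1]])).T
    return cv2.projectPoints(p.reshape(-1,1,3),np.zeros(3),np.zeros(3),K(i),np.array(i['dist_coeffs'],float))[0].reshape(-1,2)
def ray(uv,z,i,V=None):
    V=np.array(i['view'] if V is None else V); R=V[:3,:3]; c=-R.T@V[:3,3]
    n=cv2.undistortPoints(np.array(uv,float).reshape(-1,1,2),K(i),np.array(i['dist_coeffs'],float)).reshape(-1,2)
    d=np.c_[n[:,0],-n[:,1],-np.ones(len(n))]@R
    return c+d*((np.array(z)-c[2])/d[:,2])[:,None]
E
python3 - <<'E'
from h import *
for n in('scene','side','wrist'):
    im,i=snap(n,n+'0.png'); V=np.array(i['view']); print(n,i['vertical_fov'],i['cx'],i['cy'],i['dist_coeffs'],(-V[:3,:3].T@V[:3,3]).round(3),V[2,:3].round(2))
print(manip.get_obs())
E
```

```text
scene 44.19129426562897 334.8049088898332 196.27755701543256 [-0.00477405  0.          0.          0.          0.        ] [1.207 0.722 1.169] [0.5  0.51 0.7 ]
side 50.121177880926474 317.07780037241395 201.91969724320498 [-0.02107974  0.          0.          0.          0.        ] [ 0.01  -0.674  1.007] [-0.38 -0.51  0.78]
wrist 68.6233362536587 315.6231435545659 198.7103365124216 [-0.02435792  0.          0.          0.          0.        ] [0.676 0.084 0.384] [0.   0.3  0.95]
{'clock': 0.15, 'joint_positions': array([-3.78329627e-02,  1.16356924e-01,  1.44205672e+00, -2.43563306e-05,
        1.58401572e+00, -3.78562762e-02]), 'qvel': array([ 6.11790832e-05, -7.54826786e-04, -1.95509638e-03, -2.58963779e-04,
       -1.22197285e-03, -4.26711000e-04]), 'tau': array([ 1.36530605e-03, -7.21765566e+01, -6.22949553e+01,  7.80155347e-02,
        2.25470052e-02,  2.06686866e-05]), 'eef_pos': array([ 6.74834519e-01, -3.29609239e-05,  1.90421722e-01]), 'tool_rot': array([-2.22099365e+00, -2.22104474e+00,  9.21409571e-04]), 'ft_force': array([ 0.60427735, -0.04579609,  0.03309718]), 'torque': array([-0.03545874,  0.03437921,  0.02760326]), 'gripper_force': 0.0, 'finger_gap': 0.09328639251829195}
```

View pics/scene0.png

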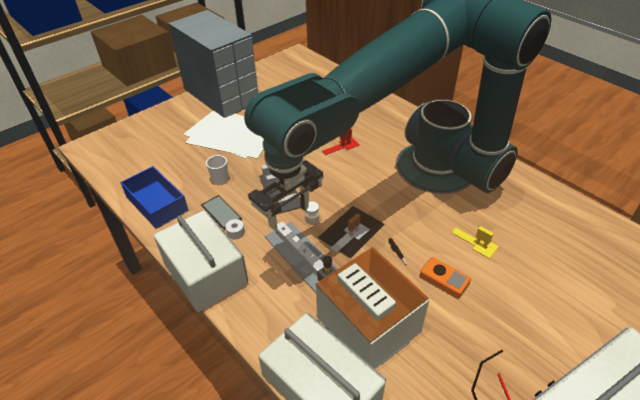

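View pics/side0.png

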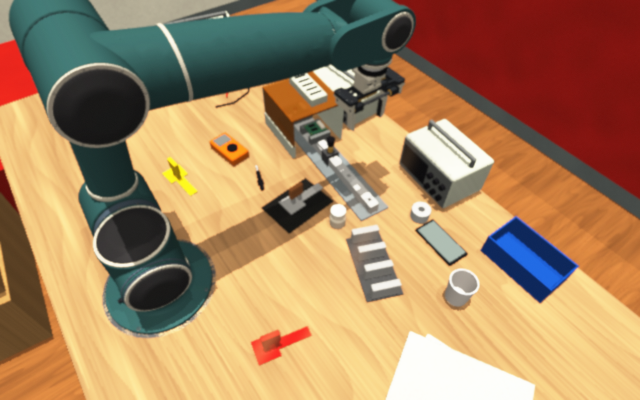

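View pics/wrist0.png

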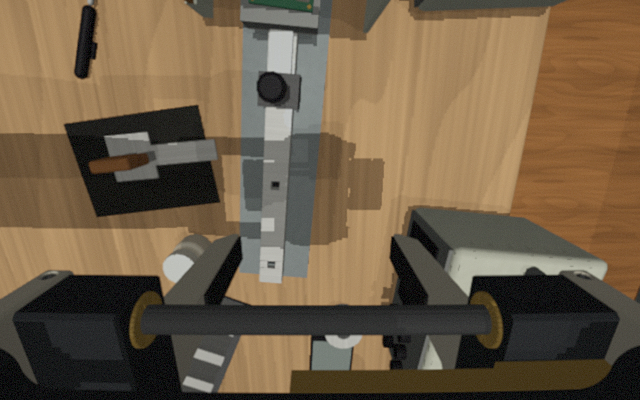

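The wrist view shows the knob at (271,87), tube holes at (275,185) and (271,265), and the lifter on its mat. In the side view the rack is at (375,262), with the jar near the mat at (338,215) and the spool at (421,212). The boards are mostly hidden under the hood.

```bash
python3 - <<'E'
from h import *
i=manip.camera_info('wrist'); s=manip.camera_info('side'); c=manip.camera_info('scene')
P=lambda n,uv,z,i:print(n,ray([uv],z,i)[0].round(4))
P('mid',(275,185),.036,i);P('last',(271,265),.036,i);P('knob',(271,87),.105,i)
P('tip',(215,150),.006,i);P('heelfront L',(152,134),.006,i);P('heel front R',(158,178),.006,i)
P('hand front',(147,158),.073,i);P('hand back',(90,166),.073,i)
for u in [(65,124),(198,105),(219,203),(97,216)]:P('mat',u,.003,i)
P('jar',(180,265),.06,i);P('jar side',(338,210),.06,s)
for u in[(352,230),(378,228),(373,297),(402,292)]:P('rack?',u,.05,s)
P('spool',(421,205),.035,s);P('cup',(462,278),.08,s)
P('phone',(441,242),.009,s)
im=cv2.imread('pics/side0.png')[100:320,230:490];cv2.imwrite('pics/sidec.png',cv2.resize(im,None,fx=3,fy=2.7,interpolation=2)[:594,:780])
E
```

```text
mid [ 0.6259 -0.0071  0.036 ]
last [ 0.6158 -0.118   0.036 ]
knob [0.636  0.1017 0.105 ]
tip [0.5459 0.0318 0.006 ]
heelfront L [0.4668 0.0526 0.006 ]
heel front R [ 0.4655 -0.0051  0.006 ]
hand front [0.4943 0.0328 0.073 ]
hand back [0.4293 0.0244 0.073 ]
mat [0.3529 0.0659 0.003 ]
mat [0.5291 0.0875 0.003 ]
mat [ 0.543  -0.0412  0.003 ]
mat [ 0.3673 -0.0605  0.003 ]
jar [ 0.5052 -0.1046  0.06  ]
jar side [ 0.5018 -0.113   0.06  ]
rack? [ 0.4956 -0.1847  0.05  ]
rack? [ 0.5582 -0.2212  0.05  ]
rack? [ 0.4109 -0.3715  0.05  ]
rack? [ 0.4781 -0.4032  0.05  ]
spool [ 0.7242 -0.2249  0.035 ]
cup [ 0.6098 -0.4705  0.08  ]
phone [ 0.6943 -0.3419  0.009 ]
```

View pics/sidec.png

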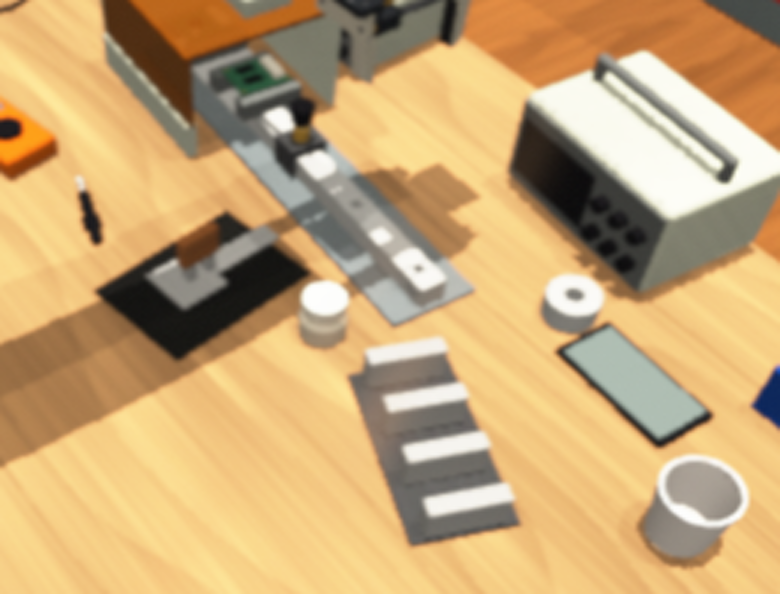

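Now go to the knob.

Emit:
{"fn": "servo_tool", "kwargs": {
  "moves": [-10,25,0,-1,-20,50,0,-2,-30,75,0,-4,-39,100,0,-5,-39,102,-25,-5,-39,102,-50,-5,-39,102,-75,-5,-39,102,-95,-5,-39,102,-108,-5,-39,102,-115,-5,-39,102,-115,-5,-39,102,-115,-5],
  "hand": 100,
  "force": 30
}}

```text
clock: 1.15
eef_pos: [0.6363, 0.102, 0.0767]
tool_rot: [2.316, 2.122, 0.001]
ft_force: [0.4, -0.2, 0.2]
finger_gap: 0.0931
gripper_force: 0.0
```

Emit:
{"fn": "servo_tool", "kwargs": {
  "moves": [0,0,0,0,0,0,0,0,0,0,0,0,0,0,0,0,0,0,0,0,0,0,0,0,0,0,0,0,0,0,0,0,0,0,0,0],
  "hand": 0
}}

```text
clock: 1.9
eef_pos: [0.636, 0.102, 0.076]
tool_rot: [-2.316, -2.122, 0.0]
ft_force: [0.2, 0.9, 0.3]
finger_gap: 0.0375
gripper_force: 0.0
```

```bash
python3 - <<'E'
from h import *
s=manip.camera_info('side')
c=[(366,353),(445,343),(427,505),(512,490)]
# also rib edges: top face corners far/near
P=ray([(230+x/3,100+y/2.7) for x,y in c],.05,s);print(P.round(4),P.mean(0).round(4)); 
o=manip.get_obs();print(o['eef_pos'],o['finger_gap'],o['gripper_force'],o['ft_force'],o['clock'])
E
```

```text
[[ 0.494  -0.1866  0.05  ]
 [ 0.5611 -0.2192  0.05  ]
 [ 0.4273 -0.3498  0.05  ]
 [ 0.4955 -0.3798  0.05  ]] [ 0.4945 -0.2839  0.05  ]
[0.63599482 0.10199051 0.07595669] 0.037543239599567756 0.0 [0.22505764 0.91015118 0.27240154] 1.9
```

Emit:
{"fn": "servo_tool", "kwargs": {
  "moves": [0,0,0,0,0,0,0,0,0,0,0,0,0,0,0,0,0,0,0,0,0,0,0,0],
  "hand": 0
}}

```text
clock: 2.4
eef_pos: [0.6366, 0.1022, 0.0774]
tool_rot: [2.315, 2.122, 0.003]
ft_force: [-1.0, 0.2, 9.9]
finger_gap: 0.0011
gripper_force: 5.0
```

Emit:
{"fn": "servo_tool", "kwargs": {
  "moves": [0,0,2,0,0,0,4,0,0,0,6,0,0,0,8,0,0,0,10,0,0,0,12,0,0,0,14,0,0,0,14,0,0,0,14,0]
}}

```text
clock: 3.15
eef_pos: [0.636, 0.102, 0.09]
tool_rot: [2.316, 2.122, 0.0]
ft_force: [0.7, -0.2, 0.7]
finger_gap: 0.0004
gripper_force: 0.0
```

```bash
python3 - <<'E'
from h import *
im,i=snap('wrist','w1.png');a,s=snap('side','s1.png');b,c=snap('scene','c1.png')
f=lambda im,x,y,w,h,k:cv2.resize(im[y:y+h,x:x+w,::-1],(w*k,h*k),interpolation=2)
cv2.imwrite('pics/m1.png',np.hstack([cv2.resize(im[:,:,::-1],(480,300)),f(a,260,90,160,150,2)]))
E
```

```text
(no output)
```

View pics/m1.png

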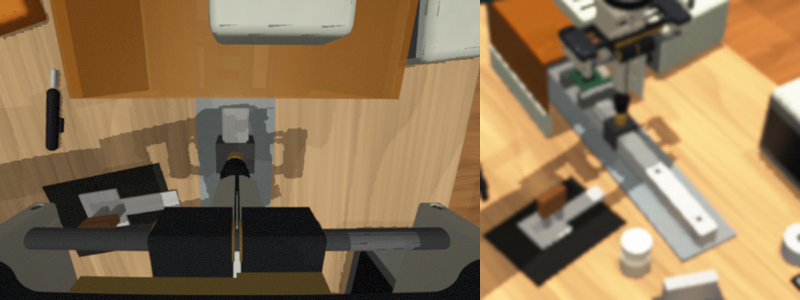

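```bash
python3 - <<'E'
from h import *
i=manip.camera_info('wrist')
im=cv2.imread('pics/w1.png');cv2.imwrite('pics/w1c.png',cv2.resize(im[120:320,240:400],None,fx=3,fy=3,interpolation=2))
for z in(.06,.067,.08):print(ray([(313,209)],z,i))
print(proj([[.636,.102,.09],[.636,.102,.076],[.636,.102,.105]],i))
E
```

```text
[[0.63544118 0.10757685 0.06      ]]
[[0.63572693 0.11002    0.067     ]]
[[0.63625761 0.11455728 0.08      ]]
[[314.10013913 230.10236919]
 [314.20063018 222.76178246]
 [313.97735998 239.07436498]]
```

View pics/w1c.png

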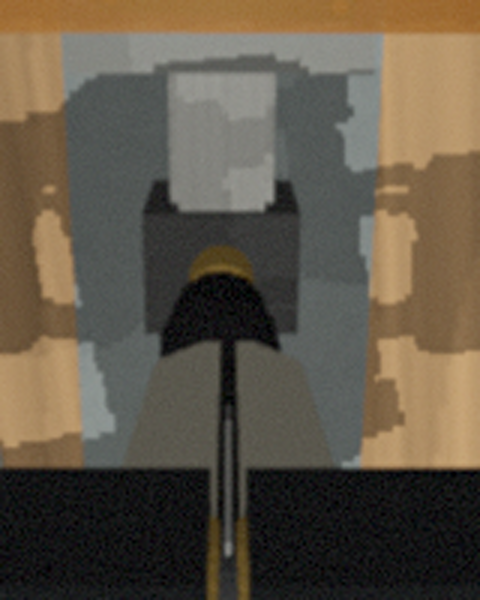

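```bash
python3 - <<'E'
from h import *
s=manip.camera_info('side');c=manip.camera_info('scene')
P=[[.636,.102,z] for z in(.05,.067,.076,.09,.105)]
print(proj(P,s).round(1),proj(P,c).round(1))
f=lambda n,x,y,w,h,k:cv2.resize(cv2.imread('pics/'+n)[y:y+h,x:x+w],(w*k,h*k),interpolation=2)
cv2.imwrite('pics/m2.png',np.hstack([f('s1.png',300,105,65,65,6),f('c1.png',290,230,65,65,6)]))
E
```

```text
[[329.9 149.9]
 [330.1 146. ]
 [330.2 143.9]
 [330.3 140.6]
 [330.5 137. ]] [[326.9 271. ]
 [326.9 267.3]
 [326.8 265.3]
 [326.8 262.1]
 [326.8 258.7]]
```

View pics/m2.png

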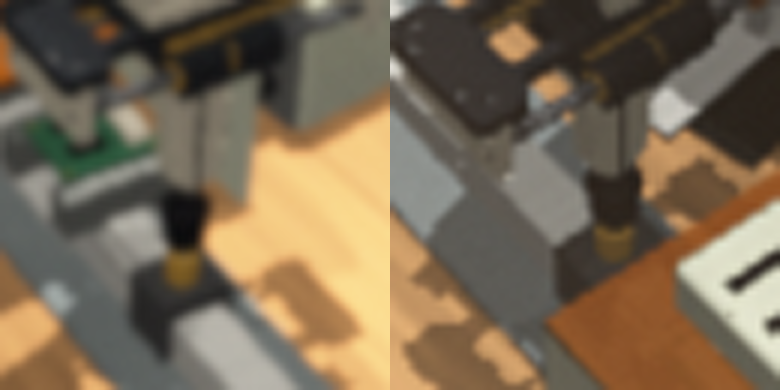

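The fingers closed without catching the knob. It now sits right at the fingertips, centred correctly, so I'll feel for its top with the closed fingers.

Emit:
{"fn": "servo_tool", "kwargs": {
  "moves": [0,0,-1,0,0,0,-2,0,0,0,-3,0,0,0,-4,0,0,0,-4,0]
}}

```text
clock: 3.72
eef_pos: [0.6359, 0.102, 0.0856]
tool_rot: [-2.316, -2.122, 0.001]
ft_force: [-0.6, -0.4, 0.0]
finger_gap: 0.0007
gripper_force: 0.0
```

```bash
python3 - <<'E'
from h import *
print([x for x in dir(manip) if x[0]!='_'],manip.pinch_z)
i=manip.camera_info('wrist');print(proj([[.636,.1095,z] for z in (.09,.1,.105,.11)],i,np.load('pics/w1.png.npy')).round(1))
E
```

```text
['Unreachable', 'camera', 'camera_info', 'get_obs', 'job_done', 'pinch_z'] -0.0188
[[313.  220.3]
 [312.9 225.7]
 [312.8 228.6]
 [312.7 231.7]]
```

Emit:
{"fn": "servo_tool", "kwargs": {
  "moves": [0,0,15,0,0,0,35,0,0,0,55,0,0,0,60,0,0,0,60,0,0,0,60,0,0,0,60,0,0,0,60,0],
  "hand": 100
}}

```text
clock: 4.38
eef_pos: [0.6356, 0.1019, 0.1447]
tool_rot: [-2.316, -2.122, 0.002]
ft_force: [-0.1, 0.2, -1.1]
finger_gap: 0.0488
gripper_force: 0.0
```

```bash
python3 - <<'E'
from h import *
im,i=snap('wrist','w2.png');a,s=snap('side','s2.png');b,c=snap('scene','c2.png')
P=[[.636,.102,z] for z in(.05,.067,.076,.105)]
for k in(i,s,c):print(proj(P,k).round(1).tolist())
f=lambda n,x,y,w,h,k:cv2.resize(cv2.imread('pics/'+n)[y:y+h,x:x+w],(w*k,h*k),interpolation=2)
cv2.imwrite('pics/m3.png',np.vstack([np.hstack([f('s2.png',305,115,50,50,5),f('c2.png',300,235,50,50,5)]),f('w2.png',190,130,250,120,2)]))
E
```

```text
[[315.1, 193.0], [315.1, 197.9], [315.0, 200.7], [314.9, 211.2]]
[[329.9, 149.9], [330.1, 146.0], [330.2, 143.9], [330.5, 137.0]]
[[326.9, 271.0], [326.9, 267.3], [326.8, 265.3], [326.8, 258.7]]
```

View pics/m3.png

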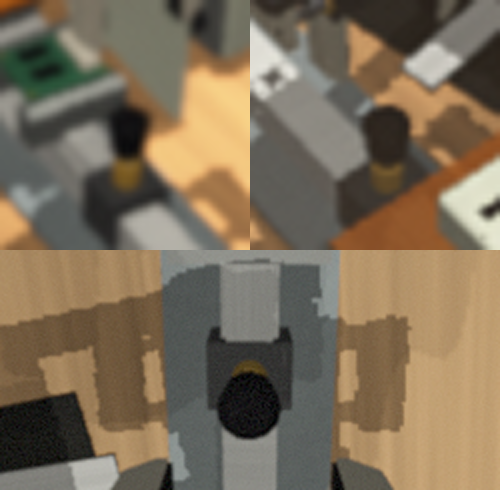

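```bash
python3 - <<'E'
from h import *
i=manip.camera_info('wrist');V=np.load('pics/w2.png.npy')
for y in(.102,.1095):print(proj([[.636+.0244*.996,y-.0022,z] for z in (.13,.1447,.155,.165,.175)],i,V).round(1).tolist())
cv2.imwrite('pics/w2c.png',cv2.resize(cv2.imread('pics/w2.png')[190:400,220:440],None,fx=2.7,fy=2.7,interpolation=2))
E
```

```text
[[346.6, 222.3], [348.6, 230.0], [350.2, 236.0], [351.9, 242.4], [353.7, 249.5]]
[[346.0, 213.1], [348.0, 220.3], [349.6, 225.9], [351.3, 231.9], [353.2, 238.5]]
```

View pics/w2c.png

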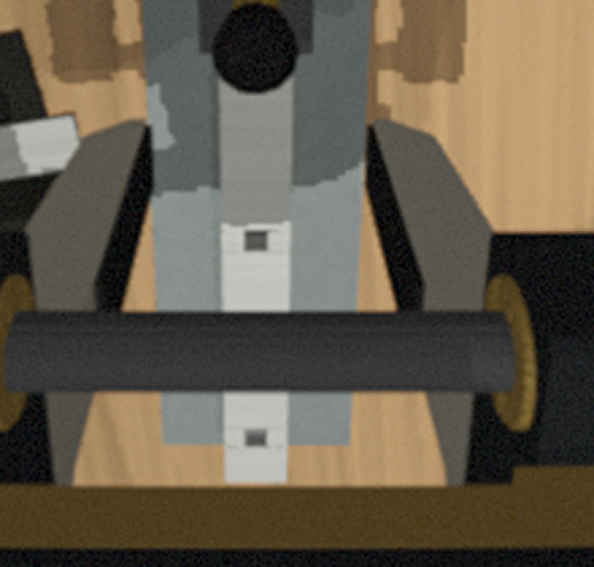

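Emit:
{"fn": "servo_tool", "kwargs": {
  "moves": [0,0,0,0,0,0,0,0,0,0,-20,0,0,1,-40,0,0,1,-60,0,0,1,-72,0,0,1,-80,0,0,1,-85,0,0,1,-87,0,0,1,-87,0],
  "hand": 70
}}

```text
clock: 5.37
eef_pos: [0.6362, 0.103, 0.0593]
tool_rot: [2.316, 2.122, 0.0]
ft_force: [-0.3, -0.2, -0.2]
finger_gap: 0.065
gripper_force: 0.0
```

Emit:
{"fn": "servo_tool", "kwargs": {
  "moves": [0,0,0,0,0,0,0,0,0,0,0,0,0,0,0,0,0,0,0,0,0,0,0,0,0,0,0,0,0,0,0,0,0,0,0,0,0,0,0,0,0,0,0,0],
  "hand": 0
}}

```text
clock: 6.28
eef_pos: [0.6346, 0.1031, 0.059]
tool_rot: [-2.314, -2.121, 0.004]
ft_force: [-12.7, 0.8, 6.4]
finger_gap: 0.026
gripper_force: 30.0
```

Emit:
{"fn": "servo_tool", "kwargs": {
  "moves": [-1,0,3,0,-1,0,6,0,-1,0,9,0,-1,0,12,0,-1,0,14,0,-1,0,14,0,-1,-1,14,0,-1,-4,14,0,-2,-8,14,0,-2,-13,14,0,-3,-18,14,0,-3,-23,14,0]
}}

```text
clock: 7.28
eef_pos: [0.6324, 0.0797, 0.0726]
tool_rot: [-2.315, -2.122, 0.002]
ft_force: [-8.7, 2.2, -7.6]
finger_gap: 0.0262
gripper_force: 30.0
```

Emit:
{"fn": "servo_tool", "kwargs": {
  "moves": [-1,-7,0,0,-1,-14,0,0,-2,-22,0,0,-3,-30,0,0,-3,-38,0,0,-4,-46,0,0,-5,-54,0,0,-6,-62,0,0,-6,-70,0,0,-7,-78,0,0,-8,-86,0,0,-9,-94,0,0]
}}

```text
clock: 8.28
eef_pos: [0.6238, -0.0147, 0.0728]
tool_rot: [-2.316, -2.122, 0.001]
ft_force: [-2.7, 1.0, -8.8]
finger_gap: 0.0265
gripper_force: 30.0
```

Emit:
{"fn": "servo_tool", "kwargs": {
  "moves": [-1,-8,0,0,-1,-16,0,0,-2,-24,0,0,-3,-32,0,0,-4,-40,0,0,-4,-48,0,0,-5,-56,0,0,-6,-64,0,0,-7,-72,0,0,-7,-80,0,0,-8,-87,0,0,-8,-90,0,0]
}}

```text
clock: 9.28
eef_pos: [0.6158, -0.1051, 0.0729]
tool_rot: [-2.317, -2.122, 0.001]
ft_force: [-5.1, 1.2, -8.6]
finger_gap: 0.0263
gripper_force: 30.0
```

Emit:
{"fn": "servo_tool", "kwargs": {
  "moves": [0,-3,0,0,-1,-6,0,0,-1,-9,0,0,-1,-11,0,0,-1,-11,0,0,-1,-11,-3,0,-1,-11,-5,0,-1,-11,-7,0,-1,-11,-9,0,-1,-11,-9,0]
}}

```text
clock: 10.12
eef_pos: [0.6148, -0.1151, 0.0637]
tool_rot: [-2.316, -2.122, 0.001]
ft_force: [-4.7, -0.7, -6.5]
finger_gap: 0.0267
gripper_force: 30.0
```

Emit:
{"fn": "servo_tool", "kwargs": {
  "moves": [0,0,-2,0,0,0,-4,0,0,0,-5,0,0,0,-5,0]
}}

```text
clock: 10.45
eef_pos: [0.6149, -0.1151, 0.0592]
tool_rot: [2.316, 2.122, -0.001]
ft_force: [-6.3, -1.5, -5.3]
finger_gap: 0.0262
gripper_force: 30.0
```

Emit:
{"fn": "servo_tool", "kwargs": {
  "moves": [0,0,0,0,0,0,0,0,0,0,0,0,0,0,0,0,0,0,0,0,0,0,0,0,0,0,30,0,0,0,65,0,0,0,100,0,0,0,130,0,0,0,140,0,0,0,140,0],
  "hand": 100
}}

```text
clock: 11.45
eef_pos: [0.6161, -0.1153, 0.2024]
tool_rot: [2.313, 2.12, 0.004]
ft_force: [0.1, 0.1, 0.0]
finger_gap: 0.0927
gripper_force: 0.0
```

Emit:
{"fn": "servo_tool", "kwargs": {
  "moves": [-12,1,12,-7,-24,2,25,-14,-36,4,37,-21,-48,5,50,-28,-60,6,62,-35,-73,7,75,-42,-85,8,87,-49,-97,10,100,-56,-110,11,112,-63,-122,12,125,-70,-134,13,137,-77,-146,15,148,-84]
}}

```text
clock: 12.45
eef_pos: [0.4685, -0.1, 0.3458]
tool_rot: [-3.141, -0.018, 0.003]
ft_force: [0.5, 0.1, 0.4]
finger_gap: 0.0933
gripper_force: 0.0
```

Emit:
{"fn": "servo_tool", "kwargs": {
  "moves": [0,0,0,-1,0,0,0,-1,0,0,0,-1]
}}

```text
clock: 12.7
eef_pos: [0.4694, -0.1001, 0.3452]
tool_rot: [-3.141, -0.006, 0.003]
ft_force: [-0.4, 0.0, -0.6]
finger_gap: 0.0928
gripper_force: 0.0
```

```bash
python3 - <<'E'
from h import *
print(manip.get_obs()['eef_pos'],manip.get_obs()['joint_positions'].round(2))
im,i=snap('wrist','w3.png')
cv2.imwrite('pics/w3v.png',cv2.resize(im[0:300,:,::-1],None,fx=1.25,fy=1.25,interpolation=2))
E
```

```text
[ 0.46941345 -0.10007661  0.34517375] [-0.26 -0.3   1.59  0.    1.86  1.3 ]
```

View pics/w3v.png

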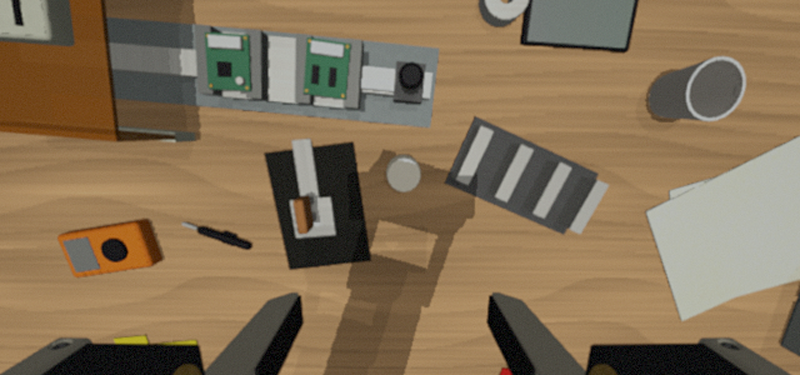

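```bash
cat > seg.py <<'E'
from h import *
def rects(im,mask,box,z,i,V,amin=60):
    x,y,w,h=box; m=np.zeros(mask.shape,np.uint8); m[y:y+h,x:x+w]=mask[y:y+h,x:x+w]
    out=[]
    for c in cv2.findContours(m,cv2.RETR_EXTERNAL,cv2.CHAIN_APPROX_NONE)[0]:
        if cv2.contourArea(c)<amin: continue
        p=ray(c.reshape(-1,2)+0.0,z,i,V)[:,:2]*1000
        r=cv2.minAreaRect(p.astype(np.float32)); out.append((np.round(r[0],1),np.round(r[1],1),round(r[2],1)))
    return out
E
python3 - <<'E'
from seg import *
im=cv2.imread('pics/w3.png');i=manip.camera_info('wrist');V=np.load('pics/w3.png.npy')
h,s,v=cv2.split(cv2.cvtColor(im,cv2.COLOR_BGR2HSV))
g=((h>55)&(h<95)&(s>90)).astype(np.uint8); g=cv2.morphologyEx(g,cv2.MORPH_CLOSE,np.ones((9,9)))
print('boards',rects(im,g,(150,10,150,80),.074,i,V))
w=((s<50)&(v>140)).astype(np.uint8)
print('ribs',rects(im,w,(355,90,135,105),.05,i,V))
b=((h>5)&(h<16)&(s>110)&(v<150)).astype(np.uint8)
print('handle',rects(im,b,(228,150,30,40),.073,i,V))
print('blade/heel',rects(im,w,(225,105,50,95),.006,i,V))
print('jar',ray([(403/1.25,174/1.25)],.06,i,V),'knob',ray([(410/1.25,75/1.25)],.105,i,V))
print('tip',ray([(293/1.25,141/1.25),(311/1.25,140/1.25),(298/1.25,193/1.25),(318/1.25,193/1.25),(292/1.25,238/1.25),(336/1.25,236/1.25)],.006,i,V).round(4))
k=np.uint8((v<45))
print('mat',[ray([(x/1.25,y/1.25)],.003,i,V)[0,:2].round(4) for x,y in((265,153),(353,142),(370,262),(288,269))])
print('holes',ray([(432/1.25,75/1.25)],.036,i,V))
E
```

```text
boards [(array([623.6, -18.9]), array([48.8, 52.9]), 83.6), (array([631. ,  95.2]), array([50. , 53.3]), 87.8)]
ribs [(array([ 460.3, -362.8]), array([18.1, 73.5]), 67.1), (array([ 482.7, -309. ]), array([17.6, 73.8]), 67.5), (array([ 504.7, -255.7]), array([17.4, 73.8]), 67.4), (array([ 530.3, -203. ]), array([18. , 67.1]), 67.3)]
handle [(array([452.8,  19.9]), array([47.3, 20.1]), 5.7)]
blade/heel [(array([435. ,  23.8]), array([56.4, 59.4]), 4.9), (array([507.7,  30.3]), array([78.1, 26.6]), 4.4)]
jar [[ 0.50418311 -0.10971691  0.06      ]] knob [[ 0.61534486 -0.11533381  0.105     ]]
tip [[ 0.5439  0.0439  0.006 ]
 [ 0.5452  0.0185  0.006 ]
 [ 0.4707  0.0423  0.006 ]
 [ 0.4708  0.013   0.006 ]
 [ 0.4023  0.0565  0.006 ]
 [ 0.4057 -0.0105  0.006 ]]
mat [array([0.5273, 0.0861]), array([ 0.5425, -0.04  ]), array([ 0.3631, -0.061 ]), array([0.3509, 0.0678])]
holes [[ 0.6250611  -0.14552332  0.036     ]]
```

The wrist view shows two boards, in the outer bays at about (228,65) and (328,70). The middle bay is empty and the rack, lifter and jar are all in view. Next I'll grasp the lifter.

Emit:
{"fn": "servo_tool", "kwargs": {
  "moves": [-5,30,0,1,-10,60,-20,2,-15,95,-50,3,-20,125,-80,5,-20,125,-115,5,-20,125,-150,5,-20,125,-185,5,-20,125,-220,5,-20,125,-250,5,-20,125,-275,5,-20,125,-290,5,-20,125,-290,5]
}}

```text
clock: 13.75
eef_pos: [0.4469, 0.0251, 0.0524]
tool_rot: [-3.138, -0.141, 0.01]
ft_force: [-0.1, 0.2, 0.1]
finger_gap: 0.093
gripper_force: 0.0
```

Emit:
{"fn": "servo_tool", "kwargs": {
  "moves": [0,0,-10,0,0,0,-20,0,0,0,-28,0,0,0,-33,0,0,0,-35,0,0,0,-35,0,0,0,-35,0]
}}

```text
clock: 14.33
eef_pos: [0.4492, 0.025, 0.0223]
tool_rot: [3.139, 0.137, 0.001]
ft_force: [-0.0, 0.1, 0.0]
finger_gap: 0.0931
gripper_force: 0.0
```

Emit:
{"fn": "servo_tool", "kwargs": {
  "moves": [0,0,0,0,0,0,0,0,0,0,0,0,0,0,0,0,0,0,0,0,0,0,0,0,0,0,0,0,0,0,0,0,0,0,0,0,0,0,0,0,0,0,0,0,0,0,0,0],
  "hand": 0,
  "force": 40
}}

```text
clock: 15.33
eef_pos: [0.449, 0.025, 0.0219]
tool_rot: [-3.139, -0.137, -0.0]
ft_force: [0.5, 0.9, 0.6]
finger_gap: 0.0176
gripper_force: 0.0
```

Emit:
{"fn": "servo_tool", "kwargs": {
  "moves": [0,0,0,0,0,0,0,0,0,0,0,0,0,0,0,0]
}}

```text
clock: 15.67
eef_pos: [0.449, 0.025, 0.0219]
tool_rot: [3.139, 0.137, -0.0]
ft_force: [-0.3, -0.1, -1.1]
finger_gap: 0.0138
gripper_force: 40.0
```

Emit:
{"fn": "servo_tool", "kwargs": {
  "moves": [0,0,5,0,0,0,15,0,0,0,35,0,0,0,60,0,0,0,85,0,0,0,100,0,0,0,100,0,0,0,100,0]
}}

```text
clock: 16.33
eef_pos: [0.4493, 0.025, 0.1227]
tool_rot: [3.139, 0.137, 0.002]
ft_force: [0.2, -0.5, -1.6]
finger_gap: 0.0137
gripper_force: 40.0
```

```bash
python3 - <<'E'
from h import *
o=manip.get_obs();print(o['eef_pos'],o['ft_force'],o['torque'],o['tool_rot'])
im,i=snap('wrist','w4.png');cv2.imwrite('pics/w4v.png',im[0:330,:,::-1]);a,s=snap('side','s4.png')
E
```

```text
[0.44931393 0.02500721 0.1226563 ] [ 0.17859607 -0.52861104 -1.59011699] [ 0.04431903  0.10434657 -0.02250337] [3.13853812e+00 1.37057005e-01 2.48433628e-03]
```

View pics/w4v.png

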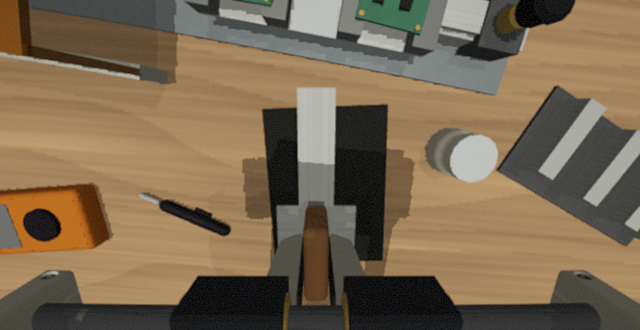

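```bash
python3 - <<'E'
from h import *
i=manip.camera_info('wrist');V=np.load('pics/w4.png.npy')
t=ray([(298,88),(336,88),(297,163),(336.5,163),(296,203),(337,203)],.1068,i,V)[:,:2]*1000;print(t.round(1))
d=np.array([np.cos(.087),np.sin(.087)]);n=np.array([-d[1],d[0]]);r=t-[449.3,25];print(np.c_[r@d,r@n].round(1))
E
```

```text
[[545.4  45.7]
 [547.6  20.2]
 [494.3  42.9]
 [496.8  14.4]
 [463.8  41.6]
 [466.5  10.7]]
[[ 97.5  12.3]
 [ 97.5 -13.3]
 [ 46.4  13.9]
 [ 46.4 -14.7]
 [ 15.9  15.3]
 [ 15.9 -15.7]]
```

Board B (the one nearer the knob) first: align the lifter and slide it under.

Emit:
{"fn": "servo_tool", "kwargs": {
  "moves": [5,-6,0,-3,12,-13,0,-6,20,-20,-5,-9,28,-30,-15,-10,28,-30,-30,-10,28,-30,-42,-10,28,-30,-48,-10,28,-30,-48,-10,28,-30,-48,-10]
}}

```text
clock: 17.18
eef_pos: [0.4767, -0.0048, 0.0738]
tool_rot: [-3.139, 0.136, 0.001]
ft_force: [0.6, -0.4, -2.2]
finger_gap: 0.0131
gripper_force: 40.0
```

Emit:
{"fn": "servo_tool", "kwargs": {
  "moves": [10,-1,0,0,22,-2,0,0,34,-3,0,0,46,-4,0,0,56,-5,0,0,66,-6,0,0,75,-7,0,0,83,-8,0,0,88,-8,0,0,88,-8,0,0,88,-8,0,0]
}}

```text
clock: 18.1
eef_pos: [0.5649, -0.013, 0.0738]
tool_rot: [-3.139, 0.137, 0.001]
ft_force: [-0.3, 0.1, -2.2]
finger_gap: 0.014
gripper_force: 40.0
```

```bash
python3 - <<'E'
from h import *
im,i=snap('wrist','w5.png');a,s=snap('side','s5.png')
f=lambda n,x,y,w,h,k:cv2.resize(cv2.imread('pics/'+n)[y:y+h,x:x+w],(int(w*k),int(h*k)),interpolation=2)
cv2.imwrite('pics/m5.png',np.vstack([f('w5.png',0,0,640,330,1),f('s5.png',230,40,213,90,3)[:270,:639].copy() if 0 else cv2.resize(cv2.imread('pics/s5.png')[40:170,230:487],(640,268))]))
E
```

```text
(no output)
```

View pics/m5.png

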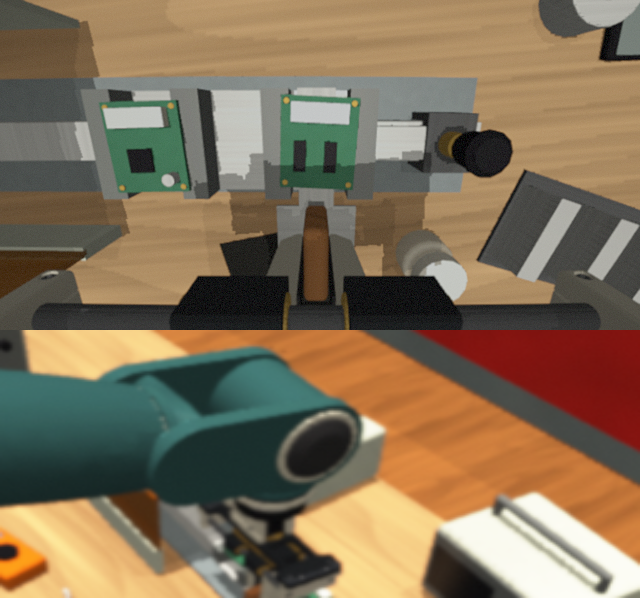

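The blade is under board B, which is centred over it at about (320,140). Lifting.

Emit:
{"fn": "servo_tool", "kwargs": {
  "moves": [0,0,4,0,0,0,8,0,0,0,10,0,0,0,12,0,0,0,14,0,0,0,17,0,0,0,21,0,0,0,27,0,0,0,34,0,0,0,40,0,0,0,45,0,0,0,47,0]
}}

```text
clock: 19.2
eef_pos: [0.5654, -0.013, 0.1222]
tool_rot: [3.139, -0.137, 0.002]
ft_force: [-0.1, -0.3, -2.1]
finger_gap: 0.0138
gripper_force: 40.0
```

```bash
cat > brd.py <<'E'
from seg import *
# boards seen by wrist cam in tool-relative lifter axes; top at z
def look(f,zs,yaw):
    o=manip.get_obs();e=o['eef_pos']*1000
    im,i=snap('wrist',f);V=np.load('pics/'+f+'.npy');im=im[:,:,::-1].copy()
    h,s,v=cv2.split(cv2.cvtColor(im,cv2.COLOR_BGR2HSV))
    g=((h>55)&(h<95)&(s>90)).astype(np.uint8); g=cv2.morphologyEx(g,cv2.MORPH_CLOSE,np.ones((9,9)))
    d=np.array([np.cos(yaw),np.sin(yaw)]);n=np.array([-d[1],d[0]])
    print('eef',e.round(1),o['ft_force'].round(1),o['torque'].round(2),o['clock'])
    for z in zs:
        for c,w,a in rects(im,g,(0,0,640,300),z,i,V,200):
            r=c-e[:2]; print('z',z,'c',c,'size',w,'ang',a,'rel',(r@d).round(1),(r@n).round(1))
E
python3 -c "
from brd import *
look('w6.png',[.0739-.0189+.003+.047+.004,.074],-.0873)"
```

```text
eef [565.4 -13.  122.2] [-0.1 -0.3 -2.1] [0.1  0.12 0.07] 19.2
z 0.109 c [502.6 -74.2] size [87.6 21.2] ang 84.7 rel -57.2 -66.4
z 0.109 c [514.1  58.5] size [85.5 21.2] ang 85.4 rel -57.3 66.8
z 0.109 c [636.4  78. ] size [43.  51.7] ang 86.5 rel 62.8 96.9
z 0.109 c [626.8 -19.3] size [50.  59.5] ang 82.7 rel 61.8 -0.9
z 0.074 c [477.7 -83.4] size [102.3  24.7] ang 84.7 rel -81.2 -77.7
z 0.074 c [491.2  71.8] size [99.9 24.8] ang 85.4 rel -81.3 78.0
z 0.074 c [634.1  94.6] size [50.2 60.4] ang 86.5 rel 59.1 113.2
z 0.074 c [622.9 -19.1] size [58.4 69.5] ang 82.7 rel 57.9 -1.0
```

Board B rides level on the blade: its size fits, and it sits 62 mm ahead of the grip, 1 mm to the side. Carrying it to the far rack bay.

Emit:
{"fn": "servo_tool", "kwargs": {
  "moves": [0,-1,1,0,-1,-3,3,0,-3,-6,6,0,-5,-10,10,-1,-8,-16,14,-1,-11,-22,18,-1,-15,-30,22,-2,-19,-38,25,-2,-24,-47,27,-3,-28,-56,29,-3,-34,-67,30,-4,-39,-78,30,-5]
}}

```text
clock: 20.25
eef_pos: [0.5254, -0.0921, 0.1512]
tool_rot: [3.129, -0.276, 0.0]
ft_force: [0.3, 0.1, -1.6]
finger_gap: 0.0139
gripper_force: 40.0
```

Emit:
{"fn": "servo_tool", "kwargs": {
  "moves": [-6,-11,0,-1,-12,-23,0,-1,-18,-35,0,-2,-24,-47,0,-3,-30,-60,0,-3,-36,-72,0,-4,-43,-84,0,-5,-49,-97,0,-6,-55,-109,0,-6,-61,-121,0,-7,-67,-133,0,-8,-73,-144,0,-8]
}}

```text
clock: 21.25
eef_pos: [0.4521, -0.2363, 0.1508]
tool_rot: [3.103, -0.493, -0.0]
ft_force: [0.3, 0.3, -2.0]
finger_gap: 0.0139
gripper_force: 40.0
```

Emit:
{"fn": "servo_tool", "kwargs": {
  "moves": [-5,-10,-2,0,-11,-21,-6,-1,-15,-30,-10,-1,-20,-39,-15,-2,-24,-47,-20,-2,-28,-55,-25,-3,-31,-61,-30,-3,-34,-67,-35,-4,-36,-71,-40,-4,-38,-74,-45,-4.5,-39,-76,-48,-4.5,-39,-77,-50,-4.5]
}}

```text
clock: 22.25
eef_pos: [0.4138, -0.3121, 0.1004]
tool_rot: [-3.081, 0.613, 0.001]
ft_force: [0.1, -0.2, -1.8]
finger_gap: 0.0136
gripper_force: 40.0
```

```bash
cat > rk.py <<'E'
from brd import *
def ribs(f):
    im=cv2.imread('pics/'+f);i=manip.camera_info('wrist');V=np.load('pics/'+f+'.npy')
    h,s,v=cv2.split(cv2.cvtColor(im,cv2.COLOR_BGR2HSV))
    for r in rects(im,((s<50)&(v>130)).astype(np.uint8),(0,0,640,260),.05,i,V,150):
        if 12<min(r[1])<24: print('rib',r)
E
python3 -c "
from rk import *
look('w7.png',[.0977-.0189+.007+.004],-.3927);ribs('w7.png')"
```

```text
eef [ 413.8 -312.1  100.4] [ 0.1 -0.2 -1.8] [0.16 0.12 0.02] 22.25
z 0.0898 c [ 337.4 -350.7] size [85.7 21. ] ang 67.2 rel -55.8 -64.9
z 0.0898 c [ 387.5 -229.5] size [83. 21.] ang 67.8 rel -55.9 66.2
z 0.0898 c [ 470.7 -336.2] size [48.9 58.8] ang 65.0 rel 61.8 -0.5
rib (array([ 487.5, -344.8]), array([45.4, 15.7]), 64.8)
rib (array([ 505. , -255.6]), array([18.5, 73.7]), 67.5)
rib (array([ 527.6, -202. ]), array([18.3, 74.1]), 67.4)
rib (array([ 471.7, -368.7]), array([17.4, 50. ]), 70.2)
rib (array([ 499.8, -315.9]), array([18.1, 38.6]), 64.9)
```

Emit:
{"fn": "servo_tool", "kwargs": {
  "moves": [0,0,-5,0,0,0,-12,0,0,0,-19,0,0,0,-25,0,0,0,-29,0,0,0,-32,0,0,0,-34,0,0,0,-36,0,0,0,-38,0,0,0,-41,0,0,0,-43,0,0,0,-43,0]
}}

```text
clock: 23.3
eef_pos: [0.4139, -0.3119, 0.0575]
tool_rot: [-3.081, 0.613, 0.001]
ft_force: [-0.2, -0.1, -2.3]
finger_gap: 0.0136
gripper_force: 40.0
```

Emit:
{"fn": "servo_tool", "kwargs": {
  "moves": [-5,2,0,0,-12,5,0,0,-20,8,0,0,-29,12,0,0,-38,16,0,0,-47,20,0,0,-56,23,0,0,-65,27,0,0,-74,31,0,0,-80,33,0,0,-80,33,0,0]
}}

```text
clock: 24.22
eef_pos: [0.333, -0.2787, 0.0581]
tool_rot: [3.081, -0.613, 0.0]
ft_force: [0.0, -0.0, -1.6]
finger_gap: 0.0136
gripper_force: 40.0
```

```bash
python3 -c "
from rk import *
look('w8.png',[.054],-.3927)"
```

```text
eef [ 333.  -278.7   58.1] [ 0.  -0.  -1.6] [0.1  0.14 0.06] 24.2167
z 0.054 c [ 262.3 -315.5] size [78.4 20.3] ang 67.2 rel -51.3 -61.1
z 0.054 c [ 310.3 -199.7] size [81.7 20.3] ang 67.8 rel -51.2 64.3
z 0.054 c [ 455.  -328.8] size [49.5 27.7] ang 67.4 rel 131.8 0.4
```

```bash
python3 - <<'E'
from h import *
e=manip.get_obs()['eef_pos'];yaw=-.3927;d=np.array([np.cos(yaw),np.sin(yaw),0]);n=np.array([-d[1],d[0],0])
out=[]
for nm in('side','scene'):
    im,i=snap(nm,nm+'9.png');im=im[:,:,::-1].copy()
    c=proj([e+[0,0,.08]],i)[0].astype(int);x0=max(0,min(c[0]-55,530));y0=max(0,min(c[1]-55,290))
    k=5 if nm=='side' else 6
    w=390//k; x0=max(0,min(c[0]-w//2,640-w)); y0=max(0,min(c[1]-40,400-80))
    cr=cv2.resize(im[y0:y0+80,x0:x0+w],(w*k,80*k),interpolation=2)
    for h,col in((0,(255,0,255)),(.027,(0,255,255)),(.084,(0,0,255)),(.111,(255,255,0))):
        for sx in((0,0),(.0375,.094),(.0375,-.094),(-.0375,.094),(-.0375,-.094)):
            if h<.05 and sx!=(0,0): continue
            p=(proj([e+d*sx[0]+n*sx[1]+[0,0,h]],i)[0]-[x0,y0])*k
            cv2.circle(cr,tuple(int(v) for v in p),4,col,1)
    cr=cv2.copyMakeBorder(cr,0,480-80*k,0,390-w*k,cv2.BORDER_CONSTANT);out.append(cr)
cv2.imwrite('pics/m9.png',np.hstack(out))
E
```

```text
(no output)
```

View pics/m9.png

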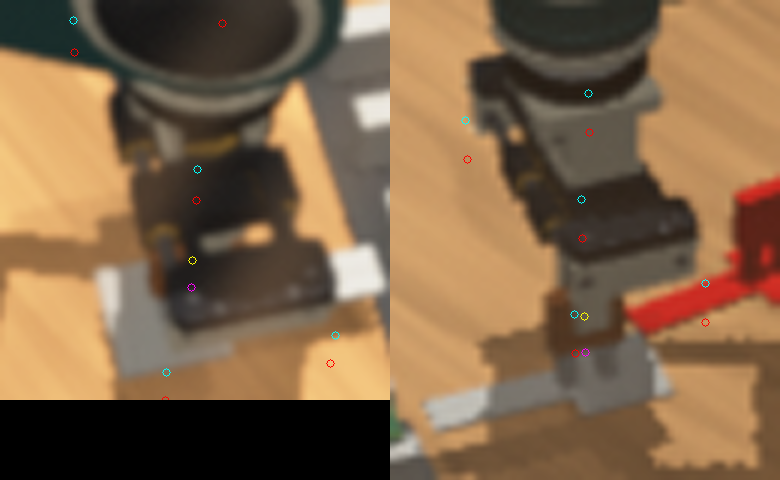

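The body measures about 9 mm above the hood top at the insertion height, so this grasp will do for board A. I'll move over.

Emit:
{"fn": "servo_tool", "kwargs": {
  "moves": [0,0,20,0,0,0,50,0,0,0,80,0,5,15,95,1,15,40,102,2,25,65,102,4,35,90,102,5,47,120,102,7,59,150,102,9,71,180,102,10,83,210,102,12,95,240,102,13]
}}

```text
clock: 25.37
eef_pos: [0.4297, -0.0373, 0.1601]
tool_rot: [-3.131, 0.257, -0.0]
ft_force: [0.9, -0.0, -2.0]
finger_gap: 0.0137
gripper_force: 40.0
```

Emit:
{"fn": "servo_tool", "kwargs": {
  "moves": [12,30,0,1,24,60,0,3,36,90,0,4,46,115,0,5,53,132,0,6,57,141,-10,6.5,57,141,-30,6.5,57,141,-50,6.5,57,141,-68,6.5,57,141,-79,6.5,57,141,-79,6.5,57,141,-79,6.5]
}}

```text
clock: 26.37
eef_pos: [0.4859, 0.1017, 0.0808]
tool_rot: [3.14, -0.083, -0.001]
ft_force: [0.3, 0.0, -1.5]
finger_gap: 0.0138
gripper_force: 40.0
```

```bash
python3 -c "
from rk import *
look('w10.png',[.074],-.052)"
```

```text
eef [485.9 101.7  80.8] [ 0.3  0.  -1.5] [0.02 0.1  0.  ] 26.3667
z 0.074 c [437.3 195.8] size [26.3 19.7] ang 87.3 rel -53.4 91.4
z 0.074 c [438.1 151.6] size [29.1 20. ] ang 30.9 rel -50.3 47.3
z 0.074 c [618.2  96. ] size [49.2 28.6] ang 86.9 rel 132.4 1.2
```

Emit:
{"fn": "servo_tool", "kwargs": {
  "moves": [8,0,0,0,16,-1,0,0,24,-1,0,0,32,-1,0,0,39,-2,0,0,45,-2,0,0,50,-2,0,0,54,-3,0,0,57,-3,0,0,60,-3,0,0]
}}

```text
clock: 27.25
eef_pos: [0.5462, 0.099, 0.0809]
tool_rot: [3.14, -0.082, -0.0]
ft_force: [-0.5, -0.4, -1.2]
finger_gap: 0.014
gripper_force: 40.0
```

Emit:
{"fn": "servo_tool", "kwargs": {
  "moves": [3,0,0,0,6,0,0,0,9,0,0,0,12,-1,0,0]
}}

```text
clock: 27.58
eef_pos: [0.5583, 0.0981, 0.081]
tool_rot: [-3.14, 0.082, -0.0]
ft_force: [-0.8, 0.9, -1.6]
finger_gap: 0.0135
gripper_force: 40.0
```

Emit:
{"fn": "servo_tool", "kwargs": {
  "moves": [3,0,0,0,6,0,0,0,9,0,0,0,12,0,0,0,13,0,0,0,13,0,0,0]
}}

```text
clock: 28.08
eef_pos: [0.5712, 0.098, 0.0808]
tool_rot: [3.141, -0.082, -0.0]
ft_force: [-0.3, 0.2, -0.7]
finger_gap: 0.0136
gripper_force: 40.0
```

No contact. Lifting board A.

Emit:
{"fn": "servo_tool", "kwargs": {
  "moves": [0,0,3,0,0,0,5,0,0,0,7,0,0,0,9,0,0,0,12,0,0,0,16,0,0,0,21,0,0,0,27,0,0,0,33,0,0,0,38,0,0,0,41,0,0,0,42,0]
}}

```text
clock: 29.08
eef_pos: [0.5712, 0.098, 0.1238]
tool_rot: [-3.14, 0.082, -0.001]
ft_force: [-0.2, 0.7, -2.3]
finger_gap: 0.0136
gripper_force: 40.0
```

```bash
python3 -c "
from rk import *
e=manip.get_obs()['eef_pos'][2]
look('w11.png',[e-.0189+.007],-.052)"
```

```text
eef [571.2  98.  123.8] [-0.2  0.7 -2.3] [ 0.11  0.14 -0.01] 29.0833
z 0.11185633202181786 c [518.4 166.8] size [82.5 21.1] ang 87.4 rel -56.3 65.9
z 0.11185633202181786 c [514.4  36.7] size [80.7 26.5] ang 86.7 rel -53.6 -64.2
z 0.11185633202181786 c [622.3 -88.4] size [19.3 19.3] ang 67.5 rel 60.7 -183.5
z 0.11185633202181786 c [634.6  94.8] size [49. 59.] ang 86.5 rel 63.4 0.1
```

Emit:
{"fn": "servo_tool", "kwargs": {
  "moves": [0,-1,1,0,-1,-3,3,0,-2,-6,6,0,-4,-10,10,-1,-6,-16,14,-1,-8,-22,18,-1,-11,-30,22,-2,-14,-38,25,-2,-18,-47,27,-3,-21,-57,29,-4,-25,-67,30,-4,-30,-78,30,-5]
}}

```text
clock: 30.13
eef_pos: [0.5406, 0.0189, 0.1531]
tool_rot: [-3.134, 0.22, -0.0]
ft_force: [-0.7, 1.1, -2.1]
finger_gap: 0.0135
gripper_force: 40.0
```

Emit:
{"fn": "servo_tool", "kwargs": {
  "moves": [-4,-11,0,-1,-9,-23,0,-1,-13,-35,0,-2,-18,-48,0,-3,-23,-60,0,-4,-27,-73,0,-5,-32,-85,0,-6,-37,-98,0,-7,-42,-110,0,-7,-46,-122,0,-8,-51,-134,0,-9,-55,-145,0,-9.5]
}}

```text
clock: 31.13
eef_pos: [0.4854, -0.1262, 0.1529]
tool_rot: [3.104, -0.482, 0.0]
ft_force: [0.8, 0.1, -1.8]
finger_gap: 0.0137
gripper_force: 40.0
```

Emit:
{"fn": "servo_tool", "kwargs": {
  "moves": [-4,-11,-2,-1,-8,-22,-6,-1,-12,-32,-10,-2,-15,-41,-15,-2,-18,-49,-20,-3,-21,-57,-25,-3,-23,-63,-30,-4,-25,-69,-35,-4,-27,-73,-40,-5,-28,-76,-46,-5,-29,-78,-50,-5,-29,-79,-52,-5]
}}

```text
clock: 32.13
eef_pos: [0.4567, -0.204, 0.1001]
tool_rot: [-3.081, 0.613, 0.001]
ft_force: [0.0, -0.0, -1.5]
finger_gap: 0.0137
gripper_force: 40.0
```

```bash
python3 -c "
from rk import *
e=manip.get_obs()['eef_pos'][2]
look('w12.png',[e-.0189+.007,.054],-.3927);ribs('w12.png')"
```

```text
eef [ 456.7 -204.   100.1] [ 0.  -0.  -1.5] [0.15 0.15 0.01] 32.1333
z 0.08819855395593218 c [ 379.1 -243.1] size [87.2 21.1] ang 67.2 rel -56.7 -65.8
z 0.08819855395593218 c [ 430.3 -119.3] size [87.3 21.1] ang 67.9 rel -56.8 68.2
z 0.08819855395593218 c [ 480.1 -321.3] size [42.7 51.1] ang 64.6 rel 66.5 -99.4
z 0.08819855395593218 c [ 515.2 -227.6] size [49.1 59. ] ang 67.3 rel 63.1 0.6
z 0.08819855395593218 c [ 610.2 -123.8] size [14.8 20. ] ang 43.8 rel 111.1 132.9
z 0.054 c [ 353.1 -244.2] size [101.6  24.6] ang 67.2 rel -80.3 -76.7
z 0.054 c [412.8 -99.9] size [101.8  24.6] ang 67.9 rel -80.4 79.4
z 0.054 c [ 470.9 -335.4] size [49.7 59.6] ang 64.6 rel 63.4 -115.9
z 0.054 c [ 511.8 -226.2] size [57.2 68.8] ang 67.3 rel 59.4 0.6
z 0.054 c [ 622.6 -105.2] size [17.3 23.3] ang 43.8 rel 115.4 154.8
rib (array([ 486.3, -349.8]), array([38.9, 13.7]), 65.1)
rib (array([ 533. , -235.2]), array([45.4, 15.4]), 67.5)
rib (array([ 460.6, -363.2]), array([18.3, 73.6]), 67.5)
rib (array([ 483.5, -309.3]), array([18.5, 73.4]), 66.5)
rib (array([ 505.1, -257.7]), array([18.1, 74.3]), 70.3)
rib (array([ 528.2, -201.9]), array([18.1, 74. ]), 66.2)
```

Emit:
{"fn": "servo_tool", "kwargs": {
  "moves": [1,-1,-5,0,1,-1,-12,0,1,-1,-19,0,1,-1,-25,0,1,-1,-29,0,1,-1,-32,0,1,-1,-34,0,1,-1,-36,0,1,-1,-38,0,1,-1,-41,0,1,-1,-43,0,1,-1,-43,0]
}}

```text
clock: 33.18
eef_pos: [0.4579, -0.2049, 0.0575]
tool_rot: [-3.081, 0.613, 0.001]
ft_force: [-0.2, 0.1, -1.9]
finger_gap: 0.014
gripper_force: 40.0
```

Emit:
{"fn": "servo_tool", "kwargs": {
  "moves": [-5,2,0,0,-12,5,0,0,-20,8,0,0,-29,12,0,0,-38,16,0,0,-47,20,0,0,-56,23,0,0,-65,27,0,0,-74,31,0,0,-80,33,0,0,-80,33,0,0]
}}

```text
clock: 34.1
eef_pos: [0.377, -0.1717, 0.0581]
tool_rot: [3.081, -0.613, 0.001]
ft_force: [0.3, -0.6, -1.0]
finger_gap: 0.0137
gripper_force: 40.0
```

Emit:
{"fn": "servo_tool", "kwargs": {
  "moves": [0,0,20,0,0,0,50,0,0,0,80,2,2,20,95,5,8,50,100,8,15,80,100,12,25,110,100,15,35,135,100,19,45,155,100,22,55,170,100,25,65,180,100,27,70,185,100,27.5]
}}

```text
clock: 35.1
eef_pos: [0.4489, 0.0142, 0.1579]
tool_rot: [-3.138, -0.142, -0.0]
ft_force: [-0.6, 0.5, -1.5]
finger_gap: 0.0139
gripper_force: 40.0
```

```bash
python3 - <<'E'
from rk import *
look('w13.png',[.054],-.0)
im=cv2.imread('pics/w13.png');i=manip.camera_info('wrist');V=np.load('pics/w13.png.npy')
h,s,v=cv2.split(cv2.cvtColor(im,cv2.COLOR_BGR2HSV))
cv2.imwrite('pics/w13m.png',im)
print('mat',rects(im,(v<38).astype(np.uint8),(150,0,340,270),.003,i,V,500))
E
```

```text
eef [448.9  14.2 157.9] [-0.6  0.5 -1.5] [ 0.02  0.05 -0.  ] 35.1
z 0.054 c [338.5 -91.1] size [ 30.4 122.8] ang 4.9 rel -110.4 -105.3
z 0.054 c [321.3  97.5] size [ 30.5 120.6] ang 5.5 rel -127.6 83.3
z 0.054 c [ 465.1 -319.3] size [72.3 43.4] ang 23.9 rel 16.2 -333.5
z 0.054 c [448.8 -23.7] size [83.2 33.8] ang 7.1 rel -0.1 -37.9
z 0.054 c [461.4  50.9] size [67.1 29.5] ang 5.3 rel 12.5 36.7
z 0.054 c [ 516.3 -227. ] size [50.1 60. ] ang 66.3 rel 67.4 -241.2
z 0.054 c [ 621.6 -127.3] size [21.6 17.4] ang 33.9 rel 172.7 -141.5
mat [(array([404. , 160.3]), array([82.4, 18.6]), 69.7), (array([442.1,  56.4]), array([176. ,  40.7]), 6.4), (array([452.3, -29.5]), array([176.3,  42. ]), 6.6)]
```

Both boards lie at rack height. Setting the lifter down mid-mat.

Emit:
{"fn": "servo_tool", "kwargs": {
  "moves": [0,0,-15,0,0,0,-40,0,0,0,-65,0,0,0,-90,0,0,0,-110,0,0,0,-123,0,0,0,-129,0,0,0,-132,0,0,0,-134,0,0,0,-135,0,0,0,-135,0]
}}

```text
clock: 36.07
eef_pos: [0.4484, 0.0129, 0.0237]
tool_rot: [3.139, 0.137, 0.002]
ft_force: [-0.5, 1.2, -1.1]
finger_gap: 0.0139
gripper_force: 40.0
```

Emit:
{"fn": "servo_tool", "kwargs": {
  "moves": [0,0,-0.5,0,0,0,-1,0,0,0,-1.5,0,0,0,-1.5,0,0,0,-1.5,0]
}}

```text
clock: 36.48
eef_pos: [0.4482, 0.0129, 0.0218]
tool_rot: [3.138, 0.137, 0.001]
ft_force: [-1.0, -0.9, 3.9]
finger_gap: 0.0136
gripper_force: 40.0
```

Emit:
{"fn": "servo_tool", "kwargs": {
  "moves": [0,0,0,0,0,0,0,0,0,0,0,0,0,0,0,0,0,0,0,0,0,0,0,0,0,0,0,0,0,0,0,0,0,0,30,0,0,0,65,0,0,0,100,0,0,0,120,0],
  "hand": 100
}}

```text
clock: 37.48
eef_pos: [0.4487, 0.013, 0.1453]
tool_rot: [3.138, 0.137, 0.005]
ft_force: [0.2, -0.3, 0.7]
finger_gap: 0.0888
gripper_force: 0.0
```

Emit:
{"fn": "servo_tool", "kwargs": {
  "moves": [0,0,20,7,5,-3,45,14,18,-13,50,21,34,-26,50,28,52,-40,50,35,72,-56,50,42,92,-72,50,49,112,-87,50,56,132,-102,50,63,149,-115,50,70,161,-125,50,77,166,-128,50,80]
}}

```text
clock: 38.48
eef_pos: [0.6151, -0.1164, 0.1906]
tool_rot: [-2.309, -2.129, 0.001]
ft_force: [0.5, -0.7, -0.4]
finger_gap: 0.093
gripper_force: 0.0
```

Emit:
{"fn": "servo_tool", "kwargs": {
  "moves": [0,0,0,0,0,0,-20,0,0,0,-50,0,0,0,-80,0,0,0,-105,0,0,0,-122,0,0,0,-133,0,0,0,-138,0,0,0,-138,0],
  "hand": 70
}}

```text
clock: 39.23
eef_pos: [0.6136, -0.1148, 0.053]
tool_rot: [-2.317, -2.121, 0.001]
ft_force: [0.5, 0.4, 0.0]
finger_gap: 0.0651
gripper_force: 0.0
```

Emit:
{"fn": "servo_tool", "kwargs": {
  "moves": [1,-1,2,0,1,-1,4,0,1,-1,4,0,1,-1,4,0,1,-1,4,0,1,-1,4,0,1,-1,4,0,1,-1,4,0,1,-1,4,0,1,-1,4,0,1,-1,4,0,1,-1,4,0],
  "hand": 0,
  "force": 30
}}

```text
clock: 40.23
eef_pos: [0.6148, -0.116, 0.0576]
tool_rot: [-2.316, -2.122, 0.001]
ft_force: [-6.3, 0.4, 4.5]
finger_gap: 0.0267
gripper_force: 30.0
```

Emit:
{"fn": "servo_tool", "kwargs": {
  "moves": [0,0,2,0,0,0,5,0,0,0,8,0,0,0,11,0,0,0,14,0,0,0,14,0]
}}

```text
clock: 40.73
eef_pos: [0.6148, -0.1159, 0.0717]
tool_rot: [-2.316, -2.122, 0.001]
ft_force: [-5.3, 0.4, -7.7]
finger_gap: 0.0266
gripper_force: 30.0
```

Emit:
{"fn": "servo_tool", "kwargs": {
  "moves": [0,2,0,0,1,6,0,0,1,12,0,0,2,19,0,0,2,26,0,0,3,34,0,0,4,42,0,0,5,51,0,0,5,60,0,0,6,69,0,0,7,78,0,0,8,87,0,0]
}}

```text
clock: 41.73
eef_pos: [0.6227, -0.028, 0.0713]
tool_rot: [-2.315, -2.122, 0.001]
ft_force: [-6.6, -0.7, -8.4]
finger_gap: 0.0261
gripper_force: 30.0
```

Emit:
{"fn": "servo_tool", "kwargs": {
  "moves": [1,9,0,0,2,18,0,0,2,27,0,0,3,36,0,0,4,45,0,0,5,54,0,0,6,63,0,0,6,72,0,0,7,81,0,0,8,90,0,0,9,99,0,0,10,107,0,0]
}}

```text
clock: 42.73
eef_pos: [0.6324, 0.0791, 0.0712]
tool_rot: [-2.315, -2.122, 0.002]
ft_force: [-10.5, -0.0, -8.4]
finger_gap: 0.026
gripper_force: 30.0
```

Emit:
{"fn": "servo_tool", "kwargs": {
  "moves": [1,8,0,0,1,14,0,0,2,19,0,0,2,22,0,0,2,24,0,0,2,25,0,0,2,25,0,0,2,25,-3,0,2,25,-6,0,2,25,-9,0,2,25,-9,0]
}}

```text
clock: 43.65
eef_pos: [0.6345, 0.1039, 0.0619]
tool_rot: [-2.315, -2.122, 0.001]
ft_force: [-6.9, 2.1, -5.5]
finger_gap: 0.0263
gripper_force: 30.0
```

Emit:
{"fn": "servo_tool", "kwargs": {
  "moves": [0,-0.5,-2,0,0,-0.5,-4,0,0,-0.5,-5,0,0,-0.5,-5,0]
}}

```text
clock: 43.98
eef_pos: [0.6346, 0.1034, 0.0577]
tool_rot: [-2.315, -2.122, 0.0]
ft_force: [-9.7, 1.2, -4.0]
finger_gap: 0.0266
gripper_force: 30.0
```

Emit:
{"fn": "servo_tool", "kwargs": {
  "moves": [0,0,0,0,0,0,0,0,0,0,0,0,0,0,0,0,0,0,0,0,0,0,0,0,0,0,0,0,0,0,30,0,0,0,65,0,0,0,100,0,0,0,140,0,0,0,160,0],
  "hand": 100
}}

```text
clock: 44.98
eef_pos: [0.6357, 0.1025, 0.2228]
tool_rot: [2.314, 2.12, 0.006]
ft_force: [-0.9, -0.9, 0.4]
finger_gap: 0.0924
gripper_force: 0.0
```

Emit:
{"fn": "servo_tool", "kwargs": {
  "moves": [-10,-20,20,0,-30,-50,50,0,-60,-80,80,0,-80,-100,100,0,-90,-110,110,0,-90,-110,110,0,-90,-110,110,0]
}}

```text
clock: 45.57
eef_pos: [0.5449, -0.0081, 0.3288]
tool_rot: [2.316, 2.119, 0.003]
ft_force: [0.6, -0.1, 0.3]
finger_gap: 0.0932
gripper_force: 0.0
```

```bash
python3 - <<'E'
from rk import *
print(manip.get_obs()['eef_pos'])
im,i=snap('wrist','w14.png');V=np.load('pics/w14.png.npy')
a,s=snap('side','s14.png')
cv2.imwrite('pics/m14.png',np.vstack([cv2.resize(im[:,:,::-1],(480,300)),cv2.resize(a[:,:,::-1],(480,300))]))
print('knob pred',proj([[.636,.102,.105],[.636,.102,.076]],i).round(1),proj([[.636,.102,.105]],s))
# knob: dark blob near prediction
p=proj([[.636,.102,.1]],i)[0].astype(int)
g=cv2.cvtColor(im,cv2.COLOR_RGB2GRAY)[p[1]-30:p[1]+30,p[0]-30:p[0]+30]
n,l,st,c=cv2.connectedComponentsWithStats((g<32).astype(np.uint8))
for k in range(1,n):
    if st[k,4]>80: uv=c[k]+p-30; print(st[k],uv,ray([uv],.1,i).round(4))
E
```

```text
[ 0.5448665  -0.00812015  0.32878891]
knob pred [[375.   81.3]
 [371.   83. ]] [[330.49162035 137.02374689]]
[ 20  20  19  21 130] [371.32307692  81.22307692] [[0.632  0.1028 0.1   ]]
```

View pics/m14.png

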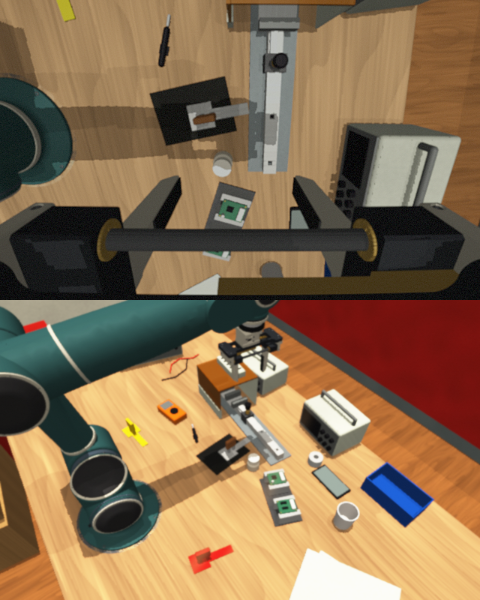

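The sled is home with the knob in place, and both boards lie on the rack at (230,208) and (215,250). I'll check where the lifter stands on the mat.

```bash
python3 - <<'E'
from seg import *
im=cv2.imread('pics/w14.png');i=manip.camera_info('wrist');V=np.load('pics/w14.png.npy')
h,s,v=cv2.split(cv2.cvtColor(im,cv2.COLOR_BGR2HSV))
b=((h>3)&(h<16)&(s>110)&(v<150)).astype(np.uint8)
print('handle',rects(im,b,(235,125,80,60),.073,i,V,60))
w=((s<60)&(v>100)).astype(np.uint8)
print('steel',rects(im,w,(240,120,100,60),.006,i,V,100))
print('mat',ray([(200,125),(298,102),(315,172),(222,195)],.003,i,V).round(4))
print('pts tip/heel',ray([(328,140),(332,153),(252,142),(256,176)],.006,i,V).round(4))
E
```

```text
handle [(array([480.9,   7.4]), array([46.4, 16.2]), 4.7)]
steel [(array([504.5,   6.8]), array([143.1,  59.7]), 5.8), (array([585.4,  38.6]), array([27.1, 12.1]), 85.8)]
mat [[ 0.3525  0.065   0.003 ]
 [ 0.5254  0.087   0.003 ]
 [ 0.5432 -0.0356  0.003 ]
 [ 0.3675 -0.0633  0.003 ]]
pts tip/heel [[ 0.5709  0.0196  0.006 ]
 [ 0.5762 -0.0037  0.006 ]
 [ 0.4386  0.0281  0.006 ]
 [ 0.4365 -0.0327  0.006 ]]
```

The lifter was knocked a few centimetres but still stands well inside the mat, about 33 mm and -12 mm from its middle. Handing in.

```bash
python3 -c "
from bench import manip
print(manip.job_done())"
```

```text
the job is handed in; nothing more can be done
None
```

I handed the job in at about 46 s: both boards present lie flat on the cooling rack, the empty sled is back home with the plunger down, and the lifter stands on its mat (something knocked it about 3 cm after I set it down, still well inside the edges); the hand-in call returned no verdict.

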